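# Check the travel of a brake pedal

## Robot

A 6-joint arm with a two-finger parallel gripper is mounted at the origin on the work surface. World frame = base frame: x ahead of the robot, y to its left, z up, the work surface at z = 0. Lengths are in m, angles in rad, forces in N, time in s.
With the tool pointing down it reaches from about 0.25 to 0.775 m from the base axis. Payload 4 kg.
Tool frame: the origin (TCP) lies on the centre line of the jaws, within the pads' length; the fingertips stand 11 mm ahead of it and the grasp point (between the pads) lies 8 mm behind it; x points along the fingers, z is the direction in which the jaws open and shut, and the axes are right-handed (so a half turn about x gives the same grasp; the last joint's range is limited). The gripper opens to 94 mm and grips with 3 to 60 N. Pads are 16 mm wide; open, the fingers measure 119 mm over their backs; the gripper's body (75 mm by 177 mm) begins 78 mm behind the grasp point.
Start: joints at [1.195, 0.087, 1.371, -0, 1.684, -0.103], TCP at [0.148, 0.53, 0.217] pointing down, gripper open.
Joint ranges: [-3.1, 3.1], [-0.76, 2.03], [0.27, 2.55], [-1.08, 4.22], [0.17, 2.65], [-2.57, 2.57]. Speed limits (rad/s): [2.79, 2.79, 3.14, 3.14, 3.14, 3.14].

## Interface

Orientations are given as a rotation vector (axis times angle).
In Python, from bench import env, vision, job gives the robot as it stands.
- The arm moves only by the tool apply_moves, never from a script. Its argument "rows" is a list of rows, each an object with "delta_pos": the shift along the tool's x, y, z in cm, a list of three; "dr": the turn, a rotation vector about the tool's x, y, z in degrees, a list of three. A call has 1 to 12 rows; each row is the pose to reach, as a shift and turn from the pose commanded when the call began, along the tool's axes at that moment; what a row does not reach only later rows make up. A row lasts 1/8 s, in which the tool goes at most 62.5 mm and 10.7 degrees, less where a joint would pass 70% of its speed; a pose out of reach is approached as far as the arm can. A call with a gripper value outside its range is refused whole. "grip" is the opening in per cent of the stroke, from 0 (shut) to 100 (fully open), set as the call begins (left out, the last holds). The fingers move at their own pace and stop on an object; the grip force is fixed at half the most. Time passes only in rows, so rows that repeat a pose let the fingers close. It gives the time, the measured TCP pose, the force and the opening at its end, in the units of the state.
- env.get_state(): the state, without advancing time (a new reading comes with each control period).
- vision.read_camera(name): name is "scene" or "top"; returns the picture (400x640x3 uint8, blue, green, red); there is no depth.
- vision.calibration(name): a dict with "fovy" (degrees; the focal length in pixels is half the picture's height over the tangent of half this angle, whatever the lens; pixels are square), "cx", "cy" (the principal point, pixels), "rvec" (rotation vector, rad) and "tvec" (3), from world to camera coordinates, as OpenCV has them. Camera axes: x right, y down, z forward; pixel columns grow to the right and rows downward; lengths in m; the calibration is good to about 2 mm. A picture is of the moment at which its call begins. calibration takes no time and is no camera call.
- job.close_job(): hands the job in, once; it reports no verdict.
The state is a dict: "time": time; "qpos": joint angles; "joint_velocities": joint speeds; "joint_efforts": joint torques, N m; "position": TCP position; "ee_rot": TCP orientation; "contact_force": force on the tool from outside, world axes, zero at the start; "wrist_torque": the same for the moment, N m; "opening": finger opening in m.
Only numpy, scipy, OpenCV 4.12 (cv2) and the standard library are available. Lean on these libraries where they do the work, as an engineer would, in place of code of your own. Each camera call takes 0.05 s, during which the arm holds its last target. There are 200 camera calls.

## Task

Check this brake's pedal travel: first push the drag pointer (the round post) fully back to zero, against its stop by the hinge, then press the pedal down with about 15 N, until it has clearly firmed up, hold it there for half a second without ever forcing it past 25 N, and let it come back up. The pedal leaves the pointer standing at the travel it reached; do not move the pointer after that, but slide the square marker along the scale until its needle is in line with the pointer's needle, and leave the things lying around where they are.

Things in the scene. Friction and masses are not known exactly. Their poses are not given: they have to be found in the camera images.
- brake: Fixed grey steel stand, 100 mm wide (x), 365 mm long (y). Origin on the table under the pedal's hinge, z up. Pedal towards its -y; reading deck y=40 to 190 mm, top at z=50 mm, with a scale strip along its middle (ticks every 5 mm, zero at y=80 mm) and a slide on either side. Hinge cheeks at y=-25 to 25 mm rise to z=105 mm. Yaw varies.
- pedal (a joint): Pedal angle, rad: 0 = up at rest, grows as pressed; hinge along the unit's x at y=0, z=85 mm. A light spring lifts it: about 4 to 7 N at the pad over the free travel. At an angle unseen and new each time, 0.13 to 0.43 rad, the brake bites and resistance firms up, by about 2.5 N for each further mm at the pad.
- pedal_pad (a point): Middle of the top of the pedal's black rubber pad, 44 mm (x) by 60 mm (y), level at rest at z=97 mm, 140 mm from the hinge to the unit's -y. It swings down on an arc about the hinge: at 0.4 rad it is 54 mm lower and 6 mm nearer the hinge in y. Free space below it down to the table.
- pointer (a joint): Drag pointer's reading, m, along the unit's +y: 0 = hard stop at zero, up to 0.075; starts at an old reading, 0.042 to 0.06. A hidden 70 mm arm of the pedal pushes it to about 0.07 x sin(pedal angle); friction (1.5 N) leaves it there when the pedal comes back up.
- pointer_top (a point): Middle of the top of the drag pointer, z=96 mm: an upright round steel post 14 mm in diameter, 46 mm above the deck (collar at its foot 20 mm across, 6 mm high), in the slide at the unit's x=-24 mm, y=80 mm + reading. Axes as the unit's. A thin dark needle at its foot points to the scale. Slides along the unit's y only.
- marker (a joint): Position of the marker on the same scale in m, along the unit's +y, 0 to 0.075, equal to the pointer's reading when their needles are in line. It starts at 0.05 to 0.07. It slides with 2 N of friction and stays where it is left.
- marker_top (a point): Middle of the top of the marker, z=85 mm: an upright square steel block 18 mm (x) by 16 mm (y), 35 mm above the deck, in the slide at the unit's x=+24 mm, y=80 mm + its position. Axes as the unit's. A thin dark needle at its foot points to the scale, opposite the pointer's.
- record (a point): A point on a record pin shut inside the deck, out of sight and reach, in the middle of the unit (x=0, z=30 mm, y=80 mm at the start). The pedal pushes it along as it does the pointer, and it stays at the furthest travel; it only serves to judge that the pointer was left, within 3 mm, where the pedal put it.
- wrench: A steel wrench lying loose on the table; leave alone. Origin under its middle.
- disc: A brown grinding disc, 100 mm across, 6 mm thick, lying flat, loose; leave alone. Origin under its middle.
- bracket: A dark steel angle piece, 50 x 100 mm, 50 mm tall, loose; leave alone. Origin under the middle of its foot.
- can: An aluminium can 60 mm across, 150 mm tall, standing loose beyond the pedal; leave alone. Origin under its middle.

How it is judged:
By the outcome, as a careful person would: the job done as asked, in the order asked, and still so for the second after the job is handed in, with the robot touching nothing.
It also fails if it takes over 58 s, if anything falls off the work surface, if the arm or the gripper's body presses on something with over 40 N, if the wrist force passes 120 N, or if a joint passes its speed limit or range.

## Working session

There is one attempt and no reset: what is moved stays moved. The work goes in short steps, Python scripts to look and compute and a tool call to move; the robot and the scene stay as the last step left them, time stands still between calls to the robot, and variables do not carry over. Pictures are saved under pics/ and viewed, about 8 in all and at most 12, crops included, and the job is handed in when it is done.

Besides the shell and the picture viewer there is one more tool, called after ">>>" as a command line: name --argument value ..., lists and objects as JSON in quotes. apply_moves: Moves the arm, as the interface text tells. Its arguments: {"type":"object","properties":{"rows":{"type":"array"},"grip":{"type":"number"}},"required":["rows"]}

```bash
mkdir -p pics; ls; python3 - <<'E'
from bench import env, vision
import cv2,numpy as np
s=env.get_state(); print(s)
for n in("scene","top"):
    cv2.imwrite(f"pics/{n}0.png",vision.read_camera(n)); print(n,vision.calibration(n))
E
```

```text
pics
{'time': 0.0, 'qpos': array([ 1.19490459e+00,  8.79681584e-02,  1.37221309e+00, -3.20629803e-05,
        1.68359775e+00, -1.03075667e-01]), 'joint_velocities': array([ 0.00055503, -0.00065991, -0.00115637, -0.00122745, -0.00066009,
       -0.00038505]), 'joint_efforts': array([ 1.81675296e-04, -3.40186501e+01, -3.02422607e+01,  7.17567257e-02,
        3.30996746e-02, -2.01961711e-04]), 'position': array([0.14800735, 0.529179  , 0.21531784]), 'ee_rot': array([-1.00715257,  1.32789628,  1.00521741]), 'contact_force': array([ 0.59529727, -0.20618301,  0.46669619]), 'wrist_torque': array([ 0.01943617, -0.02641516, -0.02331385]), 'opening': 0.09421816945149704}
scene {'fovy': 42.58117995542881, 'cx': 317.52679145922457, 'cy': 201.69320450480402, 'rvec': array([ 1.30207394,  2.28252667, -0.8854869 ]), 'tvec': array([ 0.34399025, -0.30157912,  1.61765795])}
top {'fovy': 49.85001277781251, 'cx': 321.36705261530096, 'cy': 201.38618281544623, 'rvec': array([ 2.21032113, -2.15102511, -0.00587032]), 'tvec': array([-0.04399786,  0.55782875,  0.86473679])}
```

View pics/scene0.png

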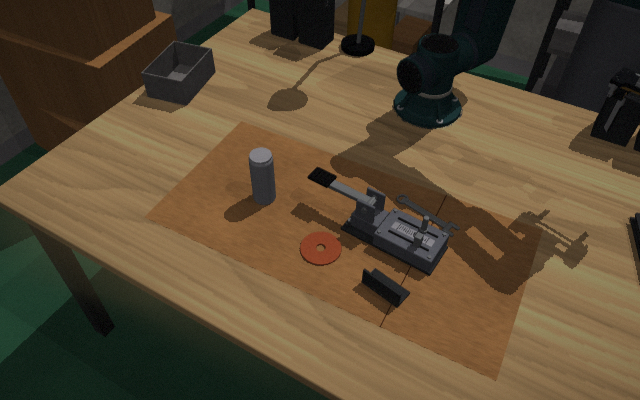

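View pics/top0.png

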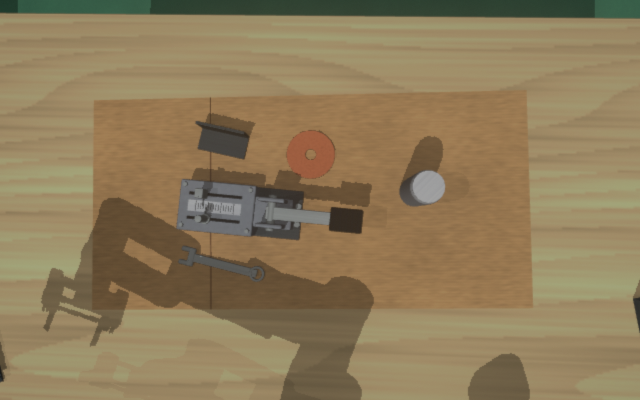

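The stand lies with its deck near top-picture pixel (217,208), its pad at (346,220), and the posts near (200,187) and (200,218). The can is at (427,188). Next I zoom in and take coordinates.

```bash
cat > h.py <<'E'
import numpy as np,cv2
from bench import env,vision
def cam(n):
    c=vision.calibration(n);f=200/np.tan(np.radians(c['fovy']/2))
    K=np.array([[f,0,c['cx']],[0,f,c['cy']],[0,0,1]]);return K,np.array(c['rvec']),np.array(c['tvec'])
def ray(n,uv,z):
    K,r,t=cam(n);R=cv2.Rodrigues(r)[0];o=-R.T@t
    d=R.T@np.linalg.inv(K)@np.array([*uv,1.]);return o+d*(z-o[2])/d[2]
def proj(n,P):
    K,r,t=cam(n);return cv2.projectPoints(np.array(P,float).reshape(-1,3),r,t,K,None)[0][:,0]
def crop(n,x0,y0,x1,y1,k,out):
    im=vision.read_camera(n);cv2.imwrite(out,cv2.resize(im[y0:y1,x0:x1],None,fx=k,fy=k,interpolation=cv2.INTER_CUBIC));return im
E
python3 - <<'E'
from h import *
im=crop("top",170,170,370,250,4,"pics/top1.png")
g=im.max(2).astype(int)
m=(g<45).astype(np.uint8); m[:, :325]=0;m[:,368:]=0;m[:200]=0;m[240:]=0
c=max(cv2.findContours(m,0,1)[0],key=cv2.contourArea);r=cv2.minAreaRect(c);print(r)
print('pad',ray("top",r[0],.097),[ray("top",p,.097).round(4) for p in cv2.boxPoints(r)])
im=crop("scene",300,160,470,290,4.6,"pics/s1.png")
E
```

```text
Traceback (most recent call last):
ValueError: max() iterable argument is empty
```

View pics/top1.png

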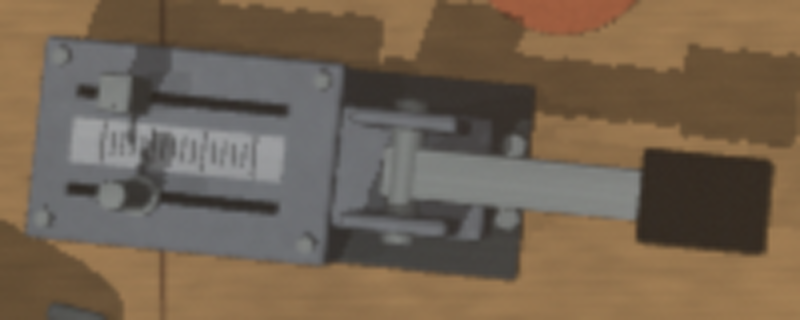

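The crop shows the pad corners at (643,150), (772,162), (765,254) and (636,240), and the deck corners at (48,38), (343,65), (325,265) and (27,236). The marker top is near (115,92) and the pointer top near (110,192). I fit the unit pose from these.

```bash
python3 - <<'E'
from h import *
f=lambda p:(170+(p[0]+.5)/4-.5,170+(p[1]+.5)/4-.5)
px=[(643,150),(772,162),(765,254),(636,240)];dk=[(48,38),(343,65),(325,265),(27,236)]
W=np.array([ray("top",f(p),.097)[:2] for p in px]+[ray("top",f(p),.05)[:2] for p in dk])
# unit coords: deck far end y=190; image left = +y ; marker(x=+24) at top of image
U=np.array([(22,-110),(22,-170),(-22,-170),(-22,-110),(50,190),(50,40),(-50,40),(-50,190)])/1000
a,b=U-U.mean(0),W-W.mean(0)
th=np.arctan2((a[:,0]*b[:,1]-a[:,1]*b[:,0]).sum(),(a*b).sum())
R=np.array([[np.cos(th),-np.sin(th)],[np.sin(th),np.cos(th)]]);t=W.mean(0)-R@U.mean(0)
print('yaw',th,np.degrees(th),'origin',t,'res mm',((W-(U@R.T+t))*1000).round(1).tolist())
np.savez('pose.npz',R=R,t=t,th=th)
for n,p,z in(('ptr',(110,192),.096),('mk',(113,88),.085)):
    w=ray("top",f(p),z)[:2];print(n,w,'unit mm',R.T@(w-t)*1000)
print('pad ctr',R@[0,-.14]+t)
from scipy.spatial.transform import Rotation as Ro
s=env.get_state();print(Ro.from_rotvec(s['ee_rot']).as_matrix().round(3))
crop("scene",300,160,470,290,4.6,"pics/s1.png")
print('can',ray("top",(427,188),.15))
E
```

```text
yaw -0.06777990905335739 -3.883502724537937 origin [0.53239606 0.06143351] res mm [[-1.4, 0.4], [-1.2, 1.4], [0.8, 0.6], [1.4, -0.5], [-1.2, -1.6], [-0.8, 1.3], [1.3, 0.1], [1.0, -1.8]]
ptr [0.51945314 0.19673518] unit mm [-22.07691775 134.11439666]
mk [0.56825374 0.20091272] unit mm [ 26.32869574 141.58751048]
pad ctr [ 0.52291414 -0.07824503]
[[-0.001 -0.963  0.269]
 [-0.002  0.269  0.963]
 [-1.     0.    -0.002]]
can [ 0.58092684 -0.21294313  0.15      ]
```

View pics/s1.png

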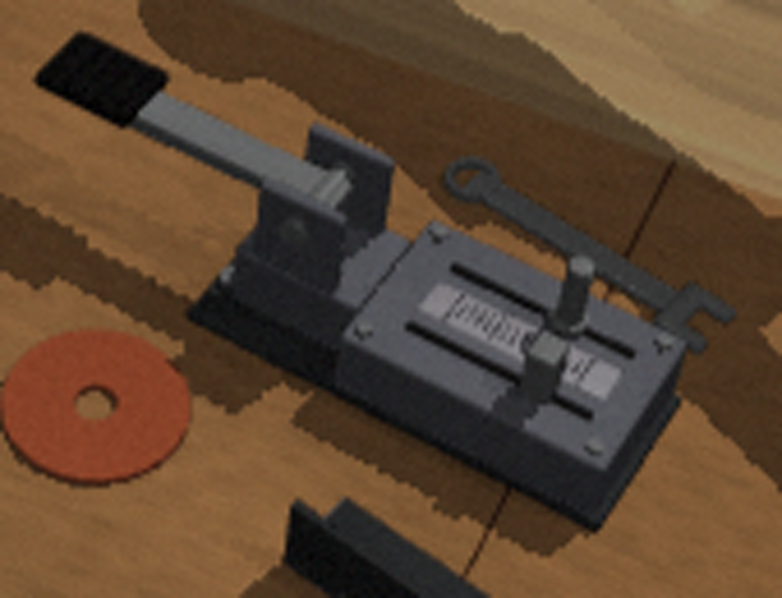

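The enlarged scene view agrees with the first estimate: the pointer post is at (578,295), the marker is at (543,365), and the wrench lies on the pointer's side. The pointer reads about 54 mm and the marker about 61 mm. I'll keep the jaws shut and turned along the unit's x for everything. Next I compute the move deltas.

```bash
cat >> h.py <<'E'
from scipy.spatial.transform import Rotation as Ro
P=np.load('pose.npz') if __import__('os').path.exists('pose.npz') else None
def goto(ux,uy,z):
    """delta (cm, tool axes) and turn (deg) to unit point in mm; tool down, jaws along unit x"""
    s=env.get_state();R=Ro.from_rotvec(s['ee_rot']).as_matrix()
    t=np.r_[P['R']@[ux/1e3,uy/1e3]+P['t'],z/1e3]
    zc=np.r_[P['R'][:,0],0];xc=np.array([0,0,-1.]);T=np.c_[xc,np.cross(zc,xc),zc]
    print('delta cm',(R.T@(t-s['position'])*100).round(2),'dr',np.degrees(Ro.from_matrix(R.T@T).as_rotvec()).round(2))
def where():
    s=env.get_state();p=s['position'];u=P['R'].T@(p[:2]-P['t'])*1e3
    F=s['contact_force'];print('t',round(s['time'],2),'unit',u.round(2),'z',(p[2]*1e3).round(2),'F unit',(P['R'].T@F[:2]).round(2),F[2].round(2),'open',round(s['opening'],4))
E
python3 -c "
from h import *
where();goto(-24,163,140)"
```

```text
t 0.2 unit [-415.12  440.84] z 215.78 F unit [0.02 0.39] -0.57 open 0.0939
delta cm [  7.6  -43.95 -19.23] dr [ 7.825e+01 -7.000e-02  5.000e-02]
```

>>> apply_moves --grip 0 --rows '[{"delta_pos":[0.6,-4,-1.7],"dr":[7,0,0]},{"delta_pos":[1.3,-8,-3.5],"dr":[14,0,0]},{"delta_pos":[2.1,-12,-5.2],"dr":[21,0,0]},{"delta_pos":[2.8,-16,-7],"dr":[28.5,0,0]},{"delta_pos":[3.5,-20,-8.7],"dr":[35.6,0,0]},{"delta_pos":[4.2,-24,-10.5],"dr":[42.7,0,0]},{"delta_pos":[4.9,-28,-12.2],"dr":[49.8,0,0]},{"delta_pos":[5.5,-32,-14],"dr":[57,0,0]},{"delta_pos":[6.2,-36,-15.7],"dr":[64,0,0]},{"delta_pos":[6.9,-40,-17.5],"dr":[71,0,0]},{"delta_pos":[7.6,-43.95,-19.23],"dr":[78.25,0,0]},{"delta_pos":[7.6,-43.95,-19.23],"dr":[78.25,0,0]}]'

```text
time: 1.7
position: [0.5208, 0.2239, 0.1391]
ee_rot: [0.055, 1.572, -0.057]
contact_force: [-0.4, -0.1, 0.2]
opening: -0.0001
```

```bash
python3 -c "
from h import *
where();goto(-24,163,73)
crop('top',170,150,330,250,5,'pics/top2.png')"
```

```text
t 1.7 unit [-22.61 161.3 ] z 139.05 F unit [-0.42 -0.1 ] 0.21 open -0.0001
delta cm [ 6.61  0.18 -0.13] dr [-0.22 -0.11  0.07]
```

View pics/top2.png

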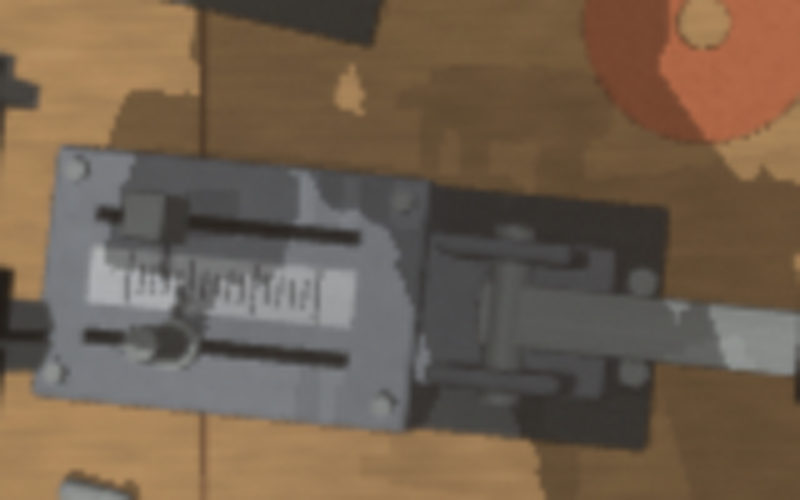

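The top crop shows the post top at (145,343) with its collar at (180,340) and the marker at (145,218). The finger tips show at the left edge, near (25,330). I'll check that against a projection.

```bash
python3 -c "
from h import *
def U(x,y,z): return np.r_[P['R']@[x/1e3,y/1e3]+P['t'],z/1e3]
p=proj('top',[U(-24,153,128),U(-24,153,200),U(-24,134,96),U(-24,134,56),U(24,141,85)]);print(((p-[170,150])*5).round(0))"
```

```text
[[ 53. 338.]
 [-29. 338.]
 [135. 343.]
 [169. 343.]
 [140. 214.]]
```

The tips project to about (53,338), which agrees. In this pose tool x is down, y is the unit's +y and z is the unit's +x. Descending behind the post.

>>> apply_moves --rows '[{"delta_pos":[2.2,0.2,-0.13],"dr":[-0.2,0,0]},{"delta_pos":[4.5,0.2,-0.13],"dr":[-0.2,0,0]},{"delta_pos":[6.6,0.2,-0.13],"dr":[-0.2,0,0]},{"delta_pos":[6.6,0.2,-0.13],"dr":[-0.2,0,0]}]'

```text
time: 2.25
position: [0.5161, 0.2288, 0.0728]
ee_rot: [0.048, 1.575, -0.049]
contact_force: [0.3, 0.6, 0.8]
opening: 0.0006
```

```bash
python3 -c "
from h import *
where();goto(-24,98,73)"
```

```text
t 2.25 unit [-27.59 165.85] z 72.77 F unit [0.21 0.63] 0.79 open 0.0006
delta cm [-0.02 -6.79  0.32] dr [ 0.34 -0.24  0.07]
```

>>> apply_moves --rows '[{"delta_pos":[0,-1,0.2],"dr":[0.3,0,0]},{"delta_pos":[0,-2,0.35],"dr":[0.3,0,0]},{"delta_pos":[0,-3,0.35],"dr":[0.3,0,0]},{"delta_pos":[0,-4,0.35],"dr":[0.3,0,0]},{"delta_pos":[0,-5,0.35],"dr":[0.3,0,0]},{"delta_pos":[0,-6,0.35],"dr":[0.3,0,0]},{"delta_pos":[0,-6.5,0.35],"dr":[0.3,0,0]},{"delta_pos":[0,-6.5,0.35],"dr":[0.3,0,0]}]'

```text
time: 3.25
position: [0.5175, 0.1622, 0.0741]
ee_rot: [0.054, 1.571, -0.056]
contact_force: [-0.2, 0.5, 0.2]
opening: 0.0009
```

```bash
python3 -c "
from h import *
where()"
```

```text
t 3.25 unit [-21.72  99.54] z 74.14 F unit [-0.19  0.49] 0.17 open 0.0009
```

>>> apply_moves --rows '[{"delta_pos":[0,-0.1,-0.1],"dr":[0,0,0]},{"delta_pos":[0,-0.2,-0.2],"dr":[0,0,0]},{"delta_pos":[0,-0.3,-0.2],"dr":[0,0,0]}]'

```text
time: 3.62
position: [0.5155, 0.1606, 0.0742]
ee_rot: [0.055, 1.57, -0.054]
contact_force: [0.8, 1.2, -1.3]
opening: 0.0005
```

>>> apply_moves --rows '[{"delta_pos":[0,-0.07,0],"dr":[0,0,0]},{"delta_pos":[0,-0.15,0],"dr":[0,0,0]},{"delta_pos":[0,-0.15,0],"dr":[0,0,0]}]'

```text
time: 4.0
position: [0.5153, 0.1587, 0.0744]
ee_rot: [0.055, 1.57, -0.055]
contact_force: [0.8, 1.5, -1.0]
opening: 0.0006
```

```bash
python3 -c "
from h import *
where()"
```

```text
t 4.0 unit [-23.61  95.88] z 74.37 F unit [0.68 1.56] -1.02 open 0.0006
```

Not at the stop yet, as the force is only friction. I'll go on in small steps.

>>> apply_moves --rows '[{"delta_pos":[0,-0.07,0],"dr":[0,0,0]},{"delta_pos":[0,-0.15,0],"dr":[0,0,0]},{"delta_pos":[0,-0.15,0],"dr":[0,0,0]}]'

```text
time: 4.38
position: [0.5153, 0.1572, 0.0745]
ee_rot: [0.055, 1.57, -0.055]
contact_force: [0.4, 1.3, -0.8]
opening: 0.0003
```

>>> apply_moves --rows '[{"delta_pos":[0,-0.07,0],"dr":[0,0,0]},{"delta_pos":[0,-0.1,0],"dr":[0,0,0]},{"delta_pos":[0,-0.1,0],"dr":[0,0,0]}]'

```text
time: 4.75
position: [0.5153, 0.1569, 0.0745]
ee_rot: [0.056, 1.57, -0.053]
contact_force: [1.0, 4.4, -1.2]
opening: 0.0003
```

```bash
python3 -c "
from h import *
where()"
```

```text
t 4.75 unit [-23.53  94.13] z 74.51 F unit [0.69 4.45] -1.23 open 0.0003
```

>>> apply_moves --rows '[{"delta_pos":[0,-0.08,0],"dr":[0,0,0]},{"delta_pos":[0,-0.15,0],"dr":[0,0,0]},{"delta_pos":[0,-0.15,0],"dr":[0,0,0]}]'

```text
time: 5.12
position: [0.5153, 0.1568, 0.0746]
ee_rot: [0.057, 1.57, -0.051]
contact_force: [-0.1, 7.7, -1.4]
opening: 0.0006
```

```bash
python3 -c "
from h import *
where()"
```

```text
t 5.12 unit [-23.53  94.  ] z 74.57 F unit [-0.66  7.68] -1.45 open 0.0006
```

Stop reached: the TCP stands at y=94.05 with the force rising to 7.7 N. Backing off and going up.

>>> apply_moves --rows '[{"delta_pos":[0,0.8,0],"dr":[0,0,0]},{"delta_pos":[0,2,0],"dr":[0,0,0]},{"delta_pos":[-3,2.2,0],"dr":[0,0,0]},{"delta_pos":[-6,2.2,0],"dr":[0,0,0]},{"delta_pos":[-7.5,2.2,0],"dr":[0,0,0]},{"delta_pos":[-7.5,2.2,0],"dr":[0,0,0]}]'

```text
time: 5.88
position: [0.5175, 0.1768, 0.1507]
ee_rot: [0.055, 1.567, -0.054]
contact_force: [-0.2, -0.1, 0.7]
opening: 0.0004
```

```bash
python3 -c "
from h import *
where();goto(0,-140,125)"
```

```text
t 5.88 unit [-22.71 114.08] z 150.71 F unit [-0.21 -0.16] 0.7 open 0.0004
delta cm [  2.57 -25.4    2.31] dr [-0.1   0.15 -0.02]
```

>>> apply_moves --rows '[{"delta_pos":[0,-5,0.5],"dr":[0,0,0]},{"delta_pos":[0,-10,1],"dr":[0,0,0]},{"delta_pos":[0,-15,1.5],"dr":[0,0,0]},{"delta_pos":[0,-20,2],"dr":[0,0,0]},{"delta_pos":[0,-24,2.3],"dr":[0,0,0]},{"delta_pos":[1.2,-25.4,2.3],"dr":[0,0,0]},{"delta_pos":[2.6,-25.4,2.3],"dr":[0,0,0]},{"delta_pos":[2.6,-25.4,2.3],"dr":[0,0,0]},{"delta_pos":[2.6,-25.4,2.3],"dr":[0,0,0]}]'

```text
time: 7.0
position: [0.522, -0.077, 0.1231]
ee_rot: [0.054, 1.571, -0.053]
contact_force: [-0.3, -0.8, 0.3]
opening: 0.0005
```

```bash
python3 -c "
from h import *
where();goto(0,-140,108)
im=crop('top',170,150,370,250,4,'pics/top3.png')
crop('scene',290,140,460,270,4.6,'pics/s3.png')"
```

```text
t 7.0 unit [  -0.99 -138.8 ] z 123.14 F unit [-0.23 -0.77] 0.28 open 0.0005
delta cm [ 1.51 -0.12  0.1 ] dr [ 0.01 -0.03 -0.03]
```

View pics/top3.png

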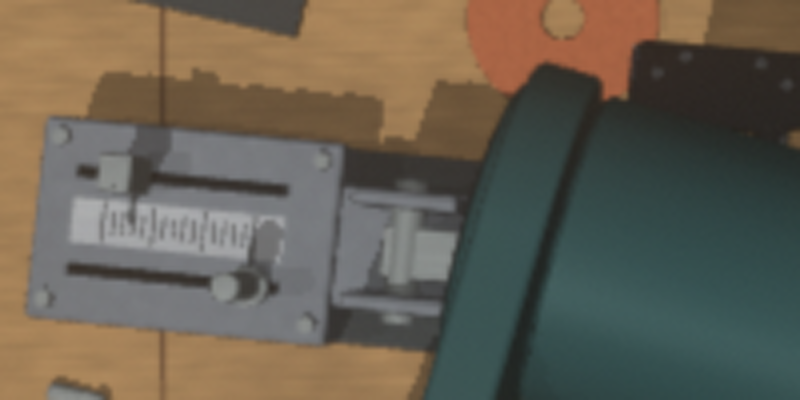

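View pics/s3.png

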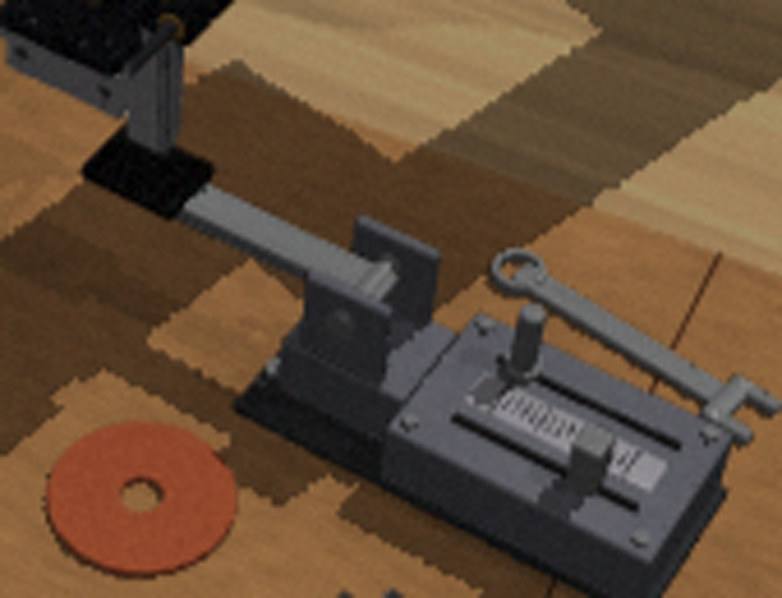

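The pointer is at zero, with its needle by the last tick at (262,270) in the top crop, and the fingers are over the middle of the pad. Pressing through the sure free travel first.

>>> apply_moves --rows '[{"delta_pos":[0.6,-0.1,0.1],"dr":[0,0,0]},{"delta_pos":[1.1,-0.1,0.1],"dr":[0,0,0]},{"delta_pos":[1.4,-0.1,0.1],"dr":[0,0,0]},{"delta_pos":[1.7,-0.1,0.1],"dr":[0,0,0]},{"delta_pos":[2.0,-0.1,0.1],"dr":[0,0,0]},{"delta_pos":[2.3,-0.1,0.1],"dr":[0,0,0]},{"delta_pos":[2.6,-0.1,0.1],"dr":[0,0,0]},{"delta_pos":[2.9,-0.1,0.1],"dr":[0,0,0]},{"delta_pos":[2.9,-0.1,0.1],"dr":[0,0,0]}]'

```text
time: 8.22
position: [0.5229, -0.0798, 0.095]
ee_rot: [0.054, 1.57, -0.055]
contact_force: [-2.4, -0.3, 4.7]
opening: 0.0004
```

```bash
python3 -c "
from h import *
where()"
```

```text
t 8.22 unit [ 6.0000e-02 -1.4156e+02] z 95.0 F unit [-2.41 -0.43] 4.72 open 0.0004
```

>>> apply_moves --rows '[{"delta_pos":[0.2,0,0],"dr":[0,0,0]},{"delta_pos":[0.4,0,0],"dr":[0,0,0]},{"delta_pos":[0.4,0,0],"dr":[0,0,0]}]'

```text
time: 8.6
position: [0.5229, -0.0797, 0.0909]
ee_rot: [0.054, 1.57, -0.055]
contact_force: [-2.4, -0.3, 4.7]
opening: 0.0004
```

>>> apply_moves --rows '[{"delta_pos":[0.2,0,0],"dr":[0,0,0]},{"delta_pos":[0.4,0,0],"dr":[0,0,0]},{"delta_pos":[0.4,0,0],"dr":[0,0,0]}]'

```text
time: 8.98
position: [0.5229, -0.0796, 0.0869]
ee_rot: [0.054, 1.57, -0.055]
contact_force: [-2.6, -0.5, 5.5]
opening: 0.0005
```

>>> apply_moves --rows '[{"delta_pos":[0.2,0,0],"dr":[0,0,0]},{"delta_pos":[0.4,0,0],"dr":[0,0,0]},{"delta_pos":[0.4,0,0],"dr":[0,0,0]}]'

```text
time: 9.35
position: [0.5229, -0.0792, 0.0828]
ee_rot: [0.055, 1.57, -0.054]
contact_force: [-1.4, 0.1, 4.9]
opening: 0.0006
```

>>> apply_moves --rows '[{"delta_pos":[0.2,0,0],"dr":[0,0,0]},{"delta_pos":[0.4,0,0],"dr":[0,0,0]},{"delta_pos":[0.4,0,0],"dr":[0,0,0]}]'

```text
time: 9.72
position: [0.523, -0.0789, 0.0789]
ee_rot: [0.055, 1.57, -0.054]
contact_force: [-2.0, 0.5, 5.1]
opening: 0.0005
```

>>> apply_moves --rows '[{"delta_pos":[0.2,0,0],"dr":[0,0,0]},{"delta_pos":[0.4,0,0],"dr":[0,0,0]},{"delta_pos":[0.4,0,0],"dr":[0,0,0]}]'

```text
time: 10.1
position: [0.523, -0.0784, 0.0749]
ee_rot: [0.056, 1.57, -0.053]
contact_force: [-3.1, 1.5, 5.6]
opening: 0.0004
```

>>> apply_moves --rows '[{"delta_pos":[0.2,0.03,0],"dr":[0,0,0]},{"delta_pos":[0.4,0.06,0],"dr":[0,0,0]},{"delta_pos":[0.4,0.06,0],"dr":[0,0,0]}]'

```text
time: 10.48
position: [0.5231, -0.0778, 0.071]
ee_rot: [0.056, 1.57, -0.053]
contact_force: [-1.7, 1.3, 6.3]
opening: 0.0007
```

>>> apply_moves --rows '[{"delta_pos":[0.2,0.03,0],"dr":[0,0,0]},{"delta_pos":[0.4,0.06,0],"dr":[0,0,0]},{"delta_pos":[0.4,0.06,0],"dr":[0,0,0]}]'

```text
time: 10.85
position: [0.5233, -0.0773, 0.0678]
ee_rot: [0.056, 1.569, -0.053]
contact_force: [-3.7, 2.0, 8.1]
opening: 0.0004
```

>>> apply_moves --rows '[{"delta_pos":[0.1,0.02,0],"dr":[0,0,0]},{"delta_pos":[0.2,0.03,0],"dr":[0,0,0]},{"delta_pos":[0.2,0.03,0],"dr":[0,0,0]}]'

```text
time: 11.22
position: [0.5234, -0.0771, 0.0666]
ee_rot: [0.055, 1.569, -0.053]
contact_force: [-4.7, 1.3, 13.1]
opening: 0.001
```

>>> apply_moves --rows '[{"delta_pos":[0.05,0,0],"dr":[0,0,0]},{"delta_pos":[0.09,0,0],"dr":[0,0,0]},{"delta_pos":[0.09,0,0],"dr":[0,0,0]}]'

```text
time: 11.6
position: [0.5234, -0.077, 0.0661]
ee_rot: [0.056, 1.569, -0.053]
contact_force: [-5.7, 3.5, 13.8]
opening: 0.0006
```

>>> apply_moves --rows '[{"delta_pos":[0,0,0],"dr":[0,0,0]},{"delta_pos":[0,0,0],"dr":[0,0,0]},{"delta_pos":[0,0,0],"dr":[0,0,0]}]'

```text
time: 11.98
position: [0.5234, -0.077, 0.0661]
ee_rot: [0.056, 1.569, -0.053]
contact_force: [-6.2, 1.9, 14.0]
opening: 0.0005
```

>>> apply_moves --rows '[{"delta_pos":[0,0,0],"dr":[0,0,0]},{"delta_pos":[0,0,0],"dr":[0,0,0]},{"delta_pos":[0,0,0],"dr":[0,0,0]}]'

```text
time: 12.35
position: [0.5234, -0.077, 0.0662]
ee_rot: [0.056, 1.569, -0.053]
contact_force: [-5.9, 2.6, 13.7]
opening: 0.0006
```

```bash
python3 -c "
from h import *
from scipy.optimize import brentq
where()
s=env.get_state();p=s['position'];u=P['R'].T@(p[:2]-P['t'])
print(Ro.from_rotvec(s['ee_rot']).as_matrix().round(3).tolist())
for off in(0,.001):
  y=u[1]+.008+off;z=p[2]-.011-.085
  th=brentq(lambda t:-np.sin(t)*y+np.cos(t)*z-.012,0,.7);
  print(th,70*np.sin(th))
"
```

```text
t 12.35 unit [   0.44 -138.73] z 66.17 F unit [-6.11  2.15] 13.67 open 0.0006
[[0.001, 0.069, 0.998], [0.002, 0.998, -0.069], [-1.0, 0.002, 0.001]]
0.3139626636139734 21.618100632334404
0.31629185673663374 21.773115354750146
```

The pad reads 13.8 N. A touch more, then hold 0.75 s.

>>> apply_moves --rows '[{"delta_pos":[0.06,0,0],"dr":[0,0,0]},{"delta_pos":[0.06,0,0],"dr":[0,0,0]},{"delta_pos":[0.06,0,0],"dr":[0,0,0]},{"delta_pos":[0.06,0,0],"dr":[0,0,0]},{"delta_pos":[0.06,0,0],"dr":[0,0,0]},{"delta_pos":[0.06,0,0],"dr":[0,0,0]}]'

```text
time: 13.1
position: [0.5234, -0.0769, 0.0657]
ee_rot: [0.056, 1.569, -0.053]
contact_force: [-5.6, 2.6, 14.6]
opening: 0.0005
```

```bash
python3 -c "
from h import *
from scipy.optimize import brentq
where()
s=env.get_state();p=s['position'];u=P['R'].T@(p[:2]-P['t'])
y=u[1]+.008+.001;z=p[2]-.011-.085
th=brentq(lambda t:-np.sin(t)*y+np.cos(t)*z-.012,0,.7);print(th,70*np.sin(th))
"
```

```text
t 13.1 unit [   0.4  -138.66] z 65.74 F unit [-5.76  2.25] 14.56 open 0.0005
0.31950461662489515 21.986740061448288
```

Held at about 14.5 N. The pad geometry gives a travel of about 22.0 mm. Releasing now.

>>> apply_moves --rows '[{"delta_pos":[-0.6,-0.05,0],"dr":[0,0,0]},{"delta_pos":[-1.3,-0.1,0],"dr":[0,0,0]},{"delta_pos":[-2,-0.15,0],"dr":[0,0,0]},{"delta_pos":[-2.7,-0.2,0],"dr":[0,0,0]},{"delta_pos":[-3.3,-0.2,0],"dr":[0,0,0]},{"delta_pos":[-3.9,-0.2,0],"dr":[0,0,0]},{"delta_pos":[-4.5,-0.2,0],"dr":[0,0,0]},{"delta_pos":[-5.5,-0.2,0],"dr":[0,0,0]},{"delta_pos":[-7,-0.2,0],"dr":[0,0,0]},{"delta_pos":[-8.5,-0.2,0],"dr":[0,0,0]},{"delta_pos":[-8.5,-0.2,0],"dr":[0,0,0]}]'

```text
time: 14.48
position: [0.5242, -0.0802, 0.1502]
ee_rot: [0.054, 1.566, -0.055]
contact_force: [0.4, 0.6, 1.0]
opening: 0.0
```

```bash
python3 -c "
from h import *
where();goto(24,170,150)
crop('top',170,150,310,250,5.7,'pics/top4.png')"
```

```text
t 14.47 unit [   1.38 -141.84] z 150.17 F unit [0.38 0.62] 0.97 open 0.0
delta cm [1.000e-02 3.119e+01 2.210e+00] dr [-0.1   0.23  0.04]
```

View pics/top4.png

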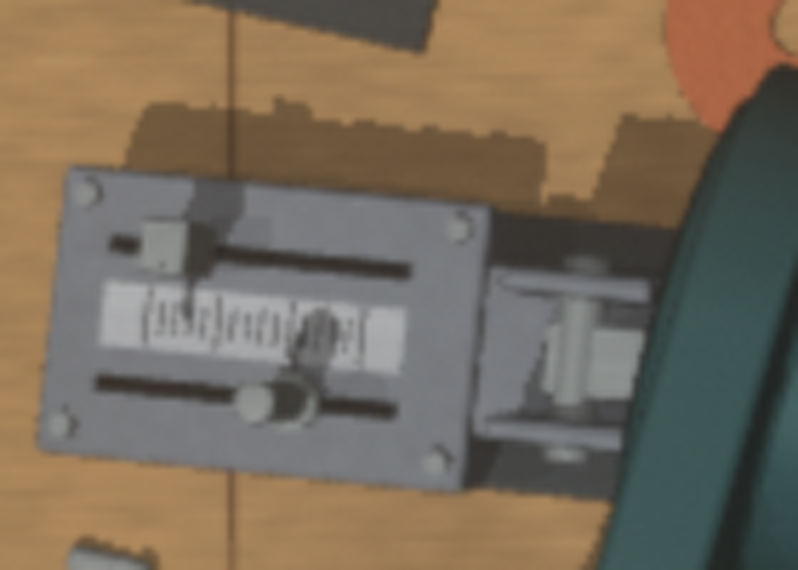

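The pointer now stands off zero, with its collar near (295,402), its top near (256,402) and the zero tick near (362,333). The marker top is at (163,245). That gives about 21–22 mm, which agrees with the pedal geometry. Now I go behind the marker.

>>> apply_moves --rows '[{"delta_pos":[0,5,0.4],"dr":[0,0,0]},{"delta_pos":[0,10,0.8],"dr":[0,0,0]},{"delta_pos":[0,15,1.2],"dr":[0,0,0]},{"delta_pos":[0,20,1.6],"dr":[0,0,0]},{"delta_pos":[0,25,2],"dr":[0,0,0]},{"delta_pos":[0,29,2.2],"dr":[0,0,0]},{"delta_pos":[0,31.2,2.2],"dr":[0,0,0]},{"delta_pos":[0,31.2,2.2],"dr":[0,0,0]},{"delta_pos":[0,31.2,2.2],"dr":[0,0,0]}]'

```text
time: 15.65
position: [0.5665, 0.2285, 0.1478]
ee_rot: [0.055, 1.57, -0.056]
contact_force: [-0.3, -0.1, 0.3]
opening: 0.0005
```

```bash
python3 -c "
from h import *
where();goto(24,170,74.5)
g=lambda p,k:(170+(p[0]+.5)/k-.5,150+(p[1]+.5)/k-.5)
for p,k in(((226,288),4),((256,402),5.7)):
  print(P['R'].T@(ray('top',g(p,k),.096)[:2]-P['t'])*1e3)
"
```

```text
t 15.65 unit [ 22.74 168.98] z 147.78 F unit [-0.25 -0.15] 0.3 open 0.0005
delta cm [7.33 0.11 0.13] dr [-0.16 -0.02  0.06]
[-24.22612758  79.33718644]
[-23.53608082 101.23430003]
```

Vision puts the pointer's shift at 21.9 mm, and the pedal geometry gave 22.0 mm. With the same finger face, the TCP goal for the marker is y = 94.05 + 1 + 22 = 117.0.

>>> apply_moves --rows '[{"delta_pos":[2.5,0.1,0.13],"dr":[0,0,0]},{"delta_pos":[5,0.1,0.13],"dr":[0,0,0]},{"delta_pos":[7.3,0.1,0.13],"dr":[0,0,0]},{"delta_pos":[7.3,0.1,0.13],"dr":[0,0,0]},{"delta_pos":[7.3,0.1,0.13],"dr":[0,0,0]}]'

```text
time: 16.27
position: [0.5687, 0.23, 0.0762]
ee_rot: [0.056, 1.568, -0.055]
contact_force: [0.4, 1.1, 0.5]
opening: 0.0003
```

```bash
python3 -c "
from h import *
where();goto(24,117,74.5)"
```

```text
t 16.27 unit [ 24.76 170.59] z 76.23 F unit [0.34 1.17] 0.54 open 0.0003
delta cm [ 0.17 -5.36 -0.06] dr [-0.18  0.09 -0.03]
```

Pushing to about 3 mm short first.

>>> apply_moves --rows '[{"delta_pos":[0.1,-1,0],"dr":[0,0,0]},{"delta_pos":[0.1,-1.8,0],"dr":[0,0,0]},{"delta_pos":[0.1,-2.5,0],"dr":[0,0,0]},{"delta_pos":[0.1,-3.2,0],"dr":[0,0,0]},{"delta_pos":[0.1,-3.9,0],"dr":[0,0,0]},{"delta_pos":[0.1,-4.4,0],"dr":[0,0,0]},{"delta_pos":[0.1,-4.8,0],"dr":[0,0,0]},{"delta_pos":[0.1,-5,0],"dr":[0,0,0]},{"delta_pos":[0.1,-5,0],"dr":[0,0,0]},{"delta_pos":[0.1,-5,0],"dr":[0,0,0]}]'

```text
time: 17.52
position: [0.564, 0.1805, 0.0735]
ee_rot: [0.054, 1.571, -0.055]
contact_force: [0.3, 0.6, 0.1]
opening: 0.0002
```

```bash
python3 -c "
from h import *
where()"
```

```text
t 17.52 unit [ 23.5  120.98] z 73.52 F unit [0.23 0.62] 0.14 open 0.0002
```

>>> apply_moves --rows '[{"delta_pos":[0,-0.1,0],"dr":[0,0,0]},{"delta_pos":[0,-0.2,0],"dr":[0,0,0]},{"delta_pos":[0,-0.3,0],"dr":[0,0,0]},{"delta_pos":[0,-0.3,0],"dr":[0,0,0]}]'

```text
time: 18.02
position: [0.5639, 0.1778, 0.0736]
ee_rot: [0.055, 1.571, -0.055]
contact_force: [0.2, 2.4, -1.7]
opening: 0.0003
```

```bash
python3 -c "
from h import *
where()"
```

```text
t 18.02 unit [ 23.5  118.25] z 73.56 F unit [-0.    2.37] -1.67 open 0.0003
```

>>> apply_moves --rows '[{"delta_pos":[0,-0.06,0],"dr":[0,0,0]},{"delta_pos":[0,-0.12,0],"dr":[0,0,0]},{"delta_pos":[0,-0.12,0],"dr":[0,0,0]}]'

```text
time: 18.4
position: [0.564, 0.1766, 0.0739]
ee_rot: [0.055, 1.571, -0.055]
contact_force: [-0.9, 2.3, -1.4]
opening: 0.0004
```

```bash
python3 -c "
from h import *
where()"
```

```text
t 18.4 unit [ 23.7  117.04] z 73.92 F unit [-1.02  2.26] -1.43 open 0.0004
```

On target. Backing off, rising clear, and looking.

>>> apply_moves --rows '[{"delta_pos":[0,0.8,0],"dr":[0,0,0]},{"delta_pos":[0,2.5,0],"dr":[0,0,0]},{"delta_pos":[0,4,0],"dr":[0,0,0]},{"delta_pos":[-4,5,0],"dr":[0,0,0]},{"delta_pos":[-8,7,0],"dr":[0,0,0]},{"delta_pos":[-10,11,0],"dr":[0,0,0]},{"delta_pos":[-10,16,0],"dr":[0,0,0]},{"delta_pos":[-10,20,0],"dr":[0,0,0]},{"delta_pos":[-10,20,0],"dr":[0,0,0]}]'

```text
time: 19.52
position: [0.577, 0.38, 0.173]
ee_rot: [0.051, 1.571, -0.051]
contact_force: [0.7, 0.3, -0.7]
opening: 0.0003
```

```bash
python3 -c "
from h import *
where()
crop('top',205,175,285,235,10,'pics/top5.png')
crop('scene',270,130,510,310,3.3,'pics/s5.png')"
```

```text
t 19.52 unit [ 22.91 320.81] z 173.05 F unit [0.65 0.3 ] -0.7 open 0.0003
```

View pics/top5.png

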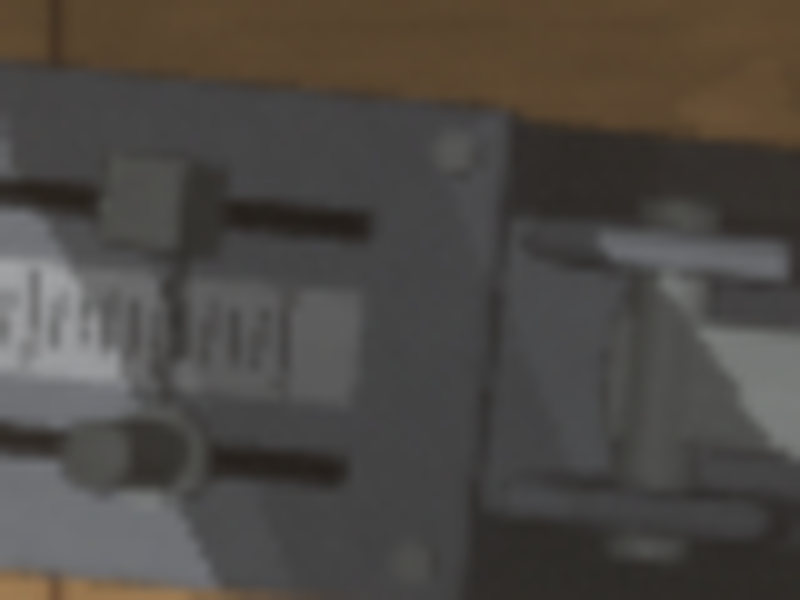

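View pics/s5.png

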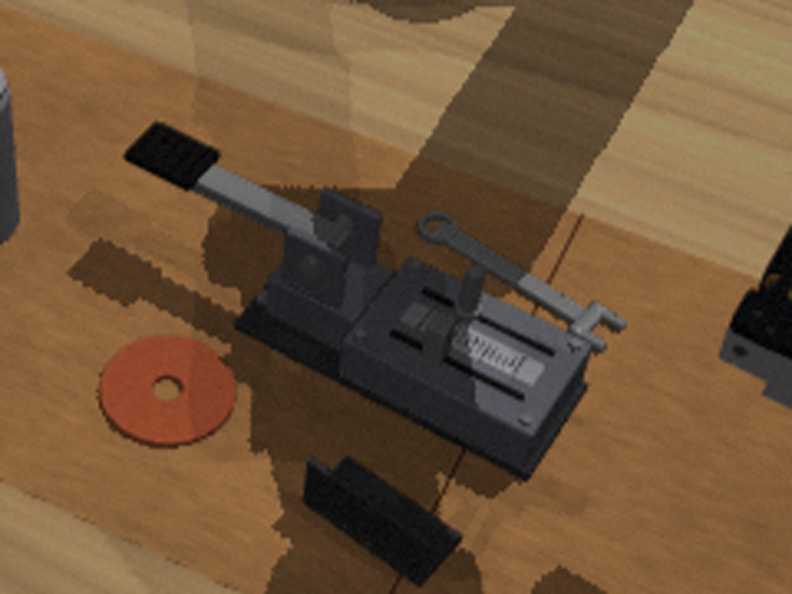

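The two needles form one line, from (176,290) to (167,385), parallel to the zero tick from (288,300) to (280,395). It lies about 112 px from zero, which is about 21.5 mm. The pedal is up, the loose things look undisturbed, and the arm is clear.

```bash
python3 -c "
from bench import job
print(job.close_job())"
```

```text
the job is handed in; nothing more can be done
None
```

I finished the check and handed the job in at about 19.6 s on the robot clock; the hand-in reported no verdict.

- **Pointer to zero:** I pushed the pointer back until it met its stop, where the force rose to 7.7 N and it no longer moved.
- **Pedal press:** Resistance was about 5–6 N over the free travel and then clearly firmed up. I held it at about 14–14.6 N for more than a second and let it come back up. The highest vertical force I read was 14.6 N; the readings came only at the end of each move.
- **Sideways force:** While I held the pedal, the sensor also showed about 6 N sideways. I put it down to friction or sensor bias and did not look into it.
- **Pointer reading:** The pedal geometry gave 22.0 mm, the camera 21.9 mm, and the scale ticks in the last picture about 21.5 mm. I did not touch the pointer again after the press.
- **Marker:** I slid it to 22.0 mm, using the same finger face that had found the pointer's zero.
- **Last look:** The two needles are in line, to within what the picture resolves (about 2 mm per pixel). The pedal is up, the arm is clear, and the wrench, disc and bracket look undisturbed. The can is only partly in that picture.

No check failed.

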